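# Unscrew the worn drive coupler of a grinder jar

## Task

The red drive coupler on the bottom of the upturned grinder jar is chipped and has to come off; nobody knows whether its thread is right-handed or left-handed. Grip it, try it one way and then the other, unscrew it the way it yields (regripping as needed), lift it straight off, and finish while still holding it in the gripper, upright and still, about 8 cm above its seat over the jar. Leave the black coupler on the other jar, and the new red coupler and the teaspoon on the worktop, where they are.

Things in the scene. Friction and masses are not known exactly. Their poses are not given: they have to be found in the camera images.
- red_coupler: worn red plastic drive coupler screwed on the bottom of the upturned jar, the part to take off: a ribbed upright cylinder 44 mm across and 28 mm high with six 9 mm teeth on top (one broken off, one chipped), 60 g. Origin: centre of its underside; z up along the thread axis. At the start its x axis is within 0.06 rad of the jar's x.
- grip (a point): point on the red coupler's axis 16 mm above its underside, a good height for the finger pads; turns with the coupler.
- thread (a point): centre of the coupler's seat on the jar, 120 mm up. Coarse two-start thread, hand unknown: right (loosens anticlockwise from above) or left (clockwise). Tightening: hard stop after 0.02 to 0.12 rad (0.3 if forced). Loosening: turns easily, does not climb; free to lift after 1.8 to 1.9 rad, next stop at 2.4, so turn 2.15 rad, then pull straight up. Until free, a pull lifts it only 2 to 6 mm.
- jar: steel grinder jar with black foot ring and handle, fixed upside down on its mouth; 118 mm across. Origin: centre underneath, on the worktop; z up; handle out to 94 mm along +x, 100 mm high. Foot ring rim (110 mm across) at 108 mm, foot floor at 98 mm, bearing boss (39 mm across) up to the seat at 120 mm; threaded steel shaft 32 mm across to 139 mm, locked, does not turn.
- other_jar: a second jar, like the first but with grey foot ring and handle, 126 mm across, same heights, fixed, about 0.26 m to the left or right of the first. Origin: centre underneath, z up.
- black_coupler: black coupler on the other jar, same size as the red one; leave it alone. Origin: centre of its underside.
- new_coupler: new red coupler with six whole teeth, same size, standing loose on the worktop to the right of the jars; leave it alone. Origin: centre of its underside.
- teaspoon: steel teaspoon 130x27x11 mm lying on the worktop to the left of the jars; leave it alone. Origin: centre of its underside, x along it.
- motor_base: white motor base of the grinder at the right end of the worktop, 200x215x144 mm, fixed; not used. Origin: centre underneath. Between it and the spice rack stands a green crock with wooden spoons, up to 340 mm high, leaning forward to about x = 0.58 m at y = -0.15 to -0.3 m: keep the gripper in front of it on the way to the jars.
Not all that is in view belongs to the job. What is shaped like the red_coupler but blue is not meant.

How it is judged:
By the outcome, as a careful person would: the job done as asked, in the order asked, and still so for the second after the job is handed in, while the arm keeps its last pose, push and grip.
It also fails if it takes over 48 s, if anything falls off the work surface, if the arm or the gripper's body presses on something with over 40 N, if the wrist force passes 120 N, or if a joint passes its speed limit or range.

## Robot

A 6-joint arm with a two-finger parallel gripper is mounted at the origin on a cart in front of the work surface, level with it; the furniture and walls round the work are solid. World frame = base frame: x ahead of the robot, y to its left, z up, the work surface at z = 0. Lengths are in mm, angles in rad, forces in N, time in s.
With the tool pointing down it reaches from about 275 to 875 mm from the base axis. Payload 12.5 kg.
Tool frame: the origin (TCP) lies at the very end of the fingers, on their centre line; the grasp point (between the pads) lies 19 mm behind it; z points along the fingers, y is the line along which they close (so a half turn about z gives the same grasp; the last joint's range is limited). The gripper opens to 85 mm and grips with 20 to 120 N. Pads are 22 mm wide; open, the fingers measure 114 mm over their backs; the gripper's body (76 mm by 85 mm) begins 54 mm behind the grasp point. The pads swing forward as they close: fully open they stand 13 mm farther back than shut.
Start: joints at [-0.085, 0.351, 1.652, -0, 1.139, -0.085], TCP at [549.986, 0.027, 231.29] pointing down, gripper open.
Joint ranges: [-2.75, 2.75], [-0.79, 2.1], [0.01, 2.65], [-1.57, 4.71], [0.07, 3.14], [-2.87, 2.87]. Speed limits (rad/s): [2.22, 2.22, 2.79, 3.14, 3.14, 3.14].

## Interface

Orientations are given as a unit quaternion [x, y, z, w].
In Python, from bench import sense, get_image, sign_off gives the robot as it stands.
- The arm moves only by the tool carry_out, never from a script. Its argument "targets" is a list of rows, each a list of 3 entries, a list of its own where there are three numbers: the shift along the tool's x, y, z in cm, then the turn about the tool's z in degrees, then the finger opening in cm, from 0 to 8.54. A call has exactly 8 rows; each row is the pose to reach, as a shift and turn from the pose commanded when the call began, along the tool's axes at that moment; what a row does not reach only later rows make up. A row lasts 1/10 s, in which the tool goes at most 50 mm and 8.59 degrees, less where a joint would pass 70% of its speed; a pose out of reach is approached as far as the arm can. A call with a gripper value outside its range is refused whole. The fingers move at their own pace and stop on an object; the grip force is fixed at half the most. Time passes only in rows, so rows that repeat a pose let the fingers close, or fill a call up. It gives the time, the measured TCP pose, the force, the opening and the grip force at its end, in the units of the state.
- sense(): the state, without advancing time (a new reading comes with each control period).
- get_image(name): name is "scene" or "side" or "wrist"; returns a dict with "color" (384x512x3 uint8, red, green, blue), "vertical_fov" (degrees; the focal length in pixels is half the picture's height over the tangent of half this angle, whatever the lens; pixels are square), "cx", "cy" (the principal point, pixels), "D" ([k1, k2, p1, p2, k3] as OpenCV has them; the pictures are not rectified), "R" (3x3) and "t" (3): a world point X has camera coordinates R X + t; the wrist camera has in their place "T_tool_cam" (4x4, takes a point from camera to tool coordinates, whose origin is the TCP and whose axes are the flange's). Camera axes: x right, y down, z forward; pixel columns grow to the right and rows downward; lengths in mm; the calibration is good to about 2 mm. A picture is of the moment at which its call begins: read the wrist's pose just before it. There is no depth.
- sign_off(): hands the job in; it is judged then, once.
The state is a dict: "time": time; "joint_pos": joint angles; "dq": joint speeds; "effort": joint torques, N m; "tcp_pos": TCP position; "tool_rot": TCP orientation; "force": force on the tool from outside, world axes, zero at the start; "torque": the same for the moment, N m; "grip_width": finger opening in mm; "grip_force": force on a finger pad.
Only numpy, scipy, OpenCV 4.12 (cv2) and the standard library are available. Lean on these libraries where they do the work, as an engineer would, in place of code of your own. Each camera call takes 0.05 s, during which the arm holds its last target. There are 200 camera calls.

## Working session

There is one attempt and no reset: what is moved stays moved. The work goes in short steps, Python scripts to look and compute and a tool call to move; the robot and the scene stay as the last step left them, time stands still between calls to the robot, and variables do not carry over. Pictures are saved under pics/ and viewed, at most 10 in all, crops included, and the job is handed in when it is done.

Besides the shell and the picture viewer there is one more tool, called as name([rows], argument=value, ...), one row to a line, values as JSON. carry_out: Moves the arm, as the interface text tells. Its arguments: {"type":"object","properties":{"targets":{"type":"array","items":{"type":"array"}}},"required":["targets"]}

```bash
mkdir -p pics; cat > h.py <<'E'
import numpy as np, cv2
from bench import sense, get_image, sign_off
from scipy.spatial.transform import Rotation as Ro
def cam(im,s=None):
    h=im["color"].shape[0]; f=h/2/np.tan(np.radians(im["vertical_fov"]/2))
    K=np.array([[f,0,im["cx"]],[0,f,im["cy"]],[0,0,1]]); D=np.array(im["D"],float)
    if "R" in im: R=np.array(im["R"]); t=np.array(im["t"])
    else:
        T=np.eye(4); T[:3,:3]=Ro.from_quat(s["tool_rot"]).as_matrix(); T[:3,3]=s["tcp_pos"]
        M=np.linalg.inv(T@np.array(im["T_tool_cam"])); R=M[:3,:3]; t=M[:3,3]
    return K,D,R,t
def ray(c,px,z):
    K,D,R,t=c; u=cv2.undistortPoints(np.array(px,float).reshape(-1,1,2),K,D).reshape(-1,2)
    d=np.c_[u,np.ones(len(u))]@R; o=-R.T@t
    return o+d*((z-o[2])/d[:,2])[:,None]
def proj(c,X):
    K,D,R,t=c; return cv2.projectPoints(np.array(X,float).reshape(-1,1,3),cv2.Rodrigues(R)[0],t,K,D)[0].reshape(-1,2)
def redblobs(im,mn=60):
    hsv=cv2.cvtColor(im["color"],cv2.COLOR_RGB2HSV); m=(((hsv[...,0]<8)|(hsv[...,0]>172))&(hsv[...,1]>130)&(hsv[...,2]>50)).astype(np.uint8)
    n,l,st,ce=cv2.connectedComponentsWithStats(m)
    return l,[(i,st[i].tolist(),ce[i].round(1).tolist()) for i in range(1,n) if st[i][4]>mn]
def save(im,n,k=1.5): cv2.imwrite("pics/"+n,cv2.resize(im["color"][...,::-1],None,fx=k,fy=k))
E
python3 - <<'E'
from h import *
s=sense(); print(s)
for n in ("scene","side","wrist"):
    im=get_image(n); save(im,n+"0.png",1.3); c=cam(im,s); print(n,(-c[2].T@c[3]).round(),im["vertical_fov"])
    for b in redblobs(im)[1]: print(b, ray(c,b[2],138).round())
a=[cv2.imread(f"pics/{n}0.png") for n in ("scene","side")]
E
```

```text
{'time': 0.0, 'joint_pos': array([-8.45998591e-02,  3.51242968e-01,  1.65242051e+00, -1.71515707e-05,
        1.13908110e+00, -8.45878436e-02]), 'dq': array([ 1.30368547e-03, -4.12145393e-04,  1.44849020e-05,  7.71939946e-04,
        1.02117103e-03,  6.54405464e-04]), 'effort': array([ 1.33101348e-03, -5.06107914e+01, -2.91406649e+01,  6.01447425e-06,
        4.57781483e-03,  4.96419239e-05]), 'tcp_pos': array([5.49675480e+02, 4.90315312e-02, 2.30756088e+02]), 'tool_rot': array([ 7.07108371e-01,  7.07104956e-01, -3.77352003e-04, -4.35201643e-04]), 'force': array([-0.3012401 ,  0.32786185, -0.71036351]), 'torque': array([-0.02679375,  0.02228683, -0.0049188 ]), 'grip_force': 0.0, 'grip_width': 85.25702996596894}
scene [-561.  623.  974.] 51.28388886643902
(16, [332, 130, 17, 11, 136], [340.2, 134.7]) [[ 635. -610.  138.]]
(47, [163, 161, 11, 11, 102], [167.9, 166.5]) [[762. 182. 138.]]
(124, [303, 191, 9, 13, 81], [307.2, 197.4]) [[ 318. -170.  138.]]
(133, [205, 193, 13, 15, 143], [211.1, 201.1]) [[469. 138. 138.]]
side [444. 811. 855.] 55.57922492775555
(31, [123, 130, 15, 29, 227], [129.6, 145.7]) [[ 889. -239.  138.]]
(81, [236, 219, 18, 20, 258], [244.8, 228.9]) [[472. 139. 138.]]
(85, [117, 225, 27, 24, 273], [128.2, 238.0]) [[775. 184. 138.]]
wrist [552.  75. 373.] 59.587059353475084
(2, [99, 0, 80, 35, 2063], [142.2, 13.8]) [[476. 123. 138.]]
(45, [496, 34, 16, 16, 88], [503.1, 40.8]) [[703. 107. 138.]]
```

View pics/scene0.png

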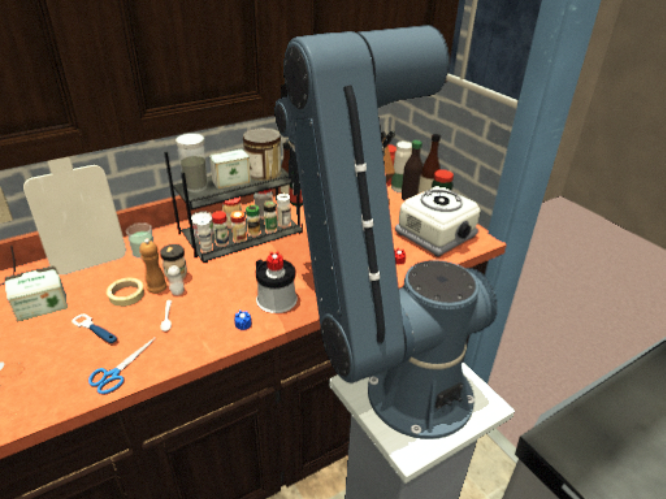

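View pics/side0.png

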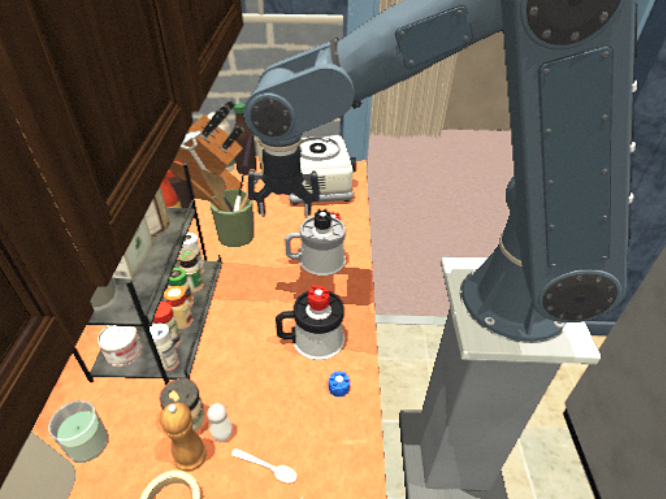

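View pics/wrist0.png

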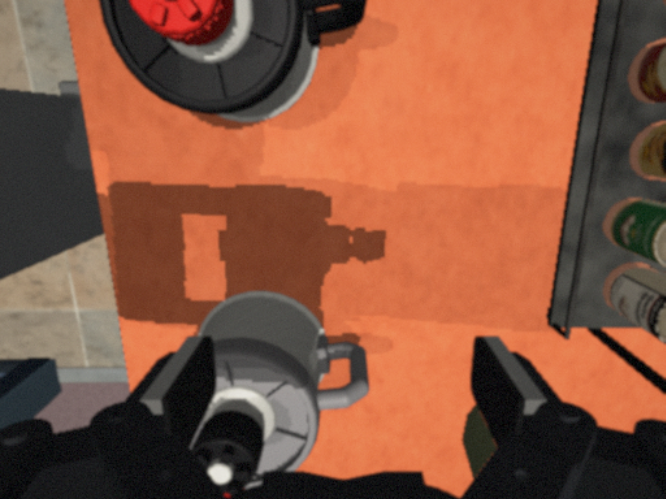

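The scene view shows the black-ringed jar with the chipped red coupler at about (211,201) in native pixels; the grey jar and black coupler are behind the arm. The side view has the red coupler at (245,229). The wrist view has it at top left, with the handle along +x. Both fixed cameras put the coupler at about (470,138) at z=138. I'll move above it.

carry_out([
  [[2.5,-1.4,0],0,8.5],
  [[5,-2.8,0],0,8.5],
  [[7.5,-4.2,0],0,8.5],
  [[10,-5.6,0],0,8.5],
  [[12.5,-7,0],0,8.5],
  [[13.8,-7.8,0],0,8.5],
  [[13.8,-7.8,0],0,8.5],
  [[13.8,-7.8,0],0,8.5],
])

```text
time: 0.95
tcp_pos: [472.3, 137.6, 231.3]
tool_rot: [0.707, 0.707, -0.0, 0.0]
force: [0.5, -1.1, -0.4]
grip_width: 85.3
grip_force: 0.0
```

```bash
cat > look.py <<'E'
import sys
from h import *
s=sense(); im=get_image("wrist"); c=cam(im,s); save(im,sys.argv[1],1.4)
print({k:np.round(s[k],3) for k in("time","tcp_pos","tool_rot","joint_pos","force","torque","grip_width","grip_force")})
l,bs=redblobs(im,400)
for i,st,ce in bs:
    cn=max(cv2.findContours((l==i).astype(np.uint8),0,1)[0],key=len)
    print(st,ce,[ (z,ray(c,ce,z).round(1).tolist()) for z in (134,148,157)], "minEnc",cv2.minEnclosingCircle(cn), ray(c,cv2.minEnclosingCircle(cn)[0],148).round(1))
E
python3 look.py w1.png
```

```text
{'time': np.float64(0.95), 'tcp_pos': array([472.34 , 137.649, 231.302]), 'tool_rot': array([ 0.707,  0.707, -0.   ,  0.   ]), 'joint_pos': array([ 0.189,  0.245,  1.797, -0.   ,  1.099,  0.189]), 'force': array([ 0.479, -1.109, -0.438]), 'torque': array([-0.027,  0.04 ,  0.034]), 'grip_width': np.float64(85.339), 'grip_force': np.float64(0.0)}
[232, 172, 64, 65, 2739] [263.1, 203.6] [(134, [[473.9, 135.4, 134.0]]), (148, [[473.9, 139.9, 148.0]]), (157, [[473.9, 142.8, 157.0]])] minEnc ((264.4502258300781, 204.01846313476562), 33.064476013183594) [[474.9 139.6 148. ]]
```

View pics/w1.png

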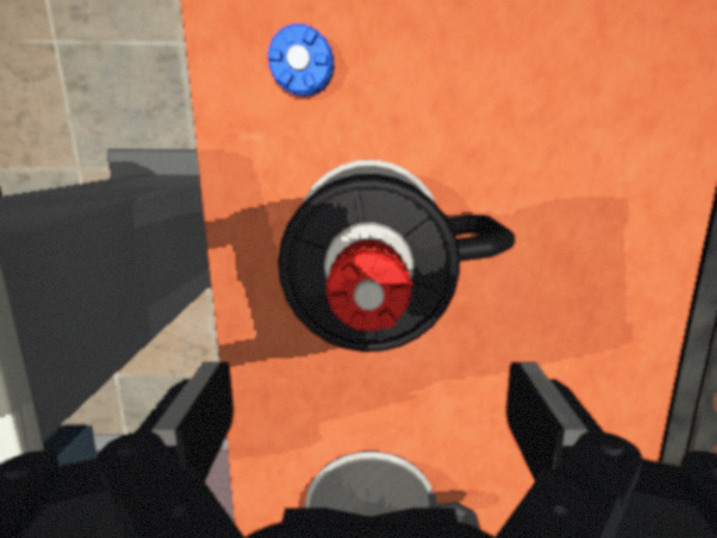

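The wrist view shows the red coupler at (263,204) native, its hub at (263.6,211), and the black foot ring centred near (264,188). I'll cross-check the axis against those.

```bash
python3 - <<'E'
from h import *
s=sense(); im=get_image("wrist"); c=cam(im,s)
print(ray(c,(263.6,210.7),139),ray(c,(263.6,210.7),148)); print(ray(c,(264,188),108)); 
hsv=cv2.cvtColor(im["color"],cv2.COLOR_RGB2HSV); m=(hsv[...,2]<60).astype(np.uint8); m[:110]=0; m[252:]=0; m[:,:195]=0; m[:,327:]=0
n,l,st,ce=cv2.connectedComponentsWithStats(m); i=1+np.argmax(st[1:,4]); cn=max(cv2.findContours((l==i).astype(np.uint8),0,1)[0],key=len)[:,0]
P=ray(c,cn,108)[:,:2]
for _ in range(6):
    A=np.c_[2*P,np.ones(len(P))]; x=np.linalg.lstsq(A,(P**2).sum(1),rcond=None)[0]; r=np.sqrt(x[2]+x[:2]@x[:2]); e=abs(np.hypot(*(P-x[:2]).T)-r); P=P[e<max(1.5,np.percentile(e,85))]
print(x[:2],r,len(P))
E
```

```text
[[474.46811183 131.26477991 139.        ]] [[474.46141691 134.35567119 148.        ]]
[[474.83215523 140.30357147 108.        ]]
[473.79813975 138.34051245] 52.6719202188472 347
```

carry_out([
  [[0,0.2,2],0,8.5],
  [[0,0.2,4],0,8.5],
  [[0,0.2,6],0,8.5],
  [[0,0.2,8],0,8.5],
  [[0,0.2,9.5],0,8.5],
  [[0,0.2,10.7],0,8.5],
  [[0,0.2,11.5],0,8.5],
  [[0,0.2,11.5],0,8.5],
])

```text
time: 1.85
tcp_pos: [473.8, 137.6, 115.5]
tool_rot: [0.707, 0.707, -0.001, -0.0]
force: [0.3, -0.0, 0.8]
grip_width: 85.1
grip_force: 0.0
```

carry_out([
  [[0,0,0],0,6],
  [[0,0,0],0,5],
  [[0,0,0],0,4],
  [[0,0,0],0,3.5],
  [[0,0,0],0,3.5],
  [[0,0,0],0,3.5],
  [[0,0,0],0,3.5],
  [[0,0,0],0,3.5],
])

```text
time: 2.65
tcp_pos: [473.4, 138.1, 117.2]
tool_rot: [0.707, 0.707, -0.0, -0.0]
force: [-6.8, -0.4, 12.5]
grip_width: 43.2
grip_force: 59.5
```

```bash
python3 look.py w2.png
```

```text
{'time': np.float64(2.65), 'tcp_pos': array([473.374, 138.085, 117.212]), 'tool_rot': array([ 0.707,  0.707, -0.   , -0.   ]), 'joint_pos': array([0.189, 0.409, 1.897, 0.   , 0.837, 0.189]), 'force': array([-6.799, -0.443, 12.53 ]), 'torque': array([-0.081,  1.382, -0.158]), 'grip_width': np.float64(43.174), 'grip_force': np.float64(59.507)}
[209, 226, 111, 130, 9888] [263.6, 287.7] [(134, [[475.2, 134.8, 134.0]]), (148, [[475.3, 143.4, 148.0]]), (157, [[475.3, 149.0, 157.0]])] minEnc ((266.2750549316406, 292.28729248046875), 67.05050659179688) [[476.3 141.4 148. ]]
```

View pics/w2.png

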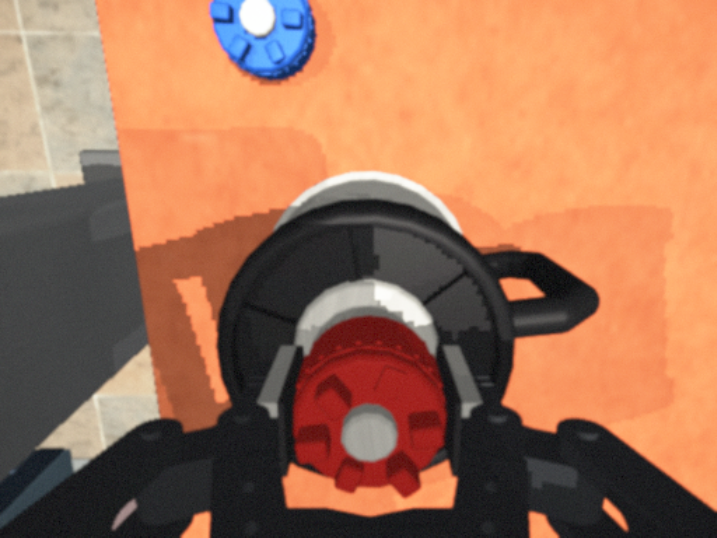

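The coupler is gripped across its sides (width 43 mm): red body at (263,290) native, missing tooth towards +y. I'll relieve the preload and try a small turn clockwise (tool +).

carry_out([
  [[0,-0.1,-0.15],0,3.5],
  [[0,-0.1,-0.15],0,3.5],
  [[0,-0.1,-0.15],2,3.5],
  [[0,-0.1,-0.15],4,3.5],
  [[0,-0.1,-0.15],6,3.5],
  [[0,-0.1,-0.15],8,3.5],
  [[0,-0.1,-0.15],9,3.5],
  [[0,-0.1,-0.15],9,3.5],
])

```text
time: 3.5
tcp_pos: [473.2, 137.6, 117.9]
tool_rot: [0.76, 0.65, -0.0, 0.001]
force: [0.3, -5.6, 1.1]
grip_width: 43.1
grip_force: 60.8
```

```bash
cat > st.py <<'E'
from h import *
s=sense(); print({k:np.round(s[k],3).tolist() for k in("time","tcp_pos","joint_pos","effort","force","torque","grip_width","grip_force")})
R=Ro.from_quat(s["tool_rot"]).as_matrix(); print("yaw cw deg",np.degrees(np.arctan2(R[0,0],R[1,0])))
E
python3 st.py
```

```text
{'time': 3.5, 'tcp_pos': [473.243, 137.604, 117.88], 'joint_pos': [0.189, 0.407, 1.898, -0.001, 0.836, 0.346], 'effort': [2.288, -47.229, -22.753, 1.33, -0.07, 0.668], 'force': [0.344, -5.564, 1.126], 'torque': [-0.901, -0.117, 0.433], 'grip_width': 43.139, 'grip_force': 60.781}
yaw cw deg 8.968589036301458
```

carry_out([
  [[0,0,0],-3,3.5],
  [[0,0,0],-6,3.5],
  [[0,0,0],-9,3.5],
  [[0,0,0],-12,3.5],
  [[0,0,0],-15,3.5],
  [[0,0,0],-18,3.5],
  [[0,0,0],-18,3.5],
  [[0,0,0],-18,3.5],
])

```text
time: 4.3
tcp_pos: [472.9, 138.1, 117.8]
tool_rot: [0.65, 0.76, 0.0, -0.0]
force: [-0.4, -0.3, -0.6]
grip_width: 42.9
grip_force: 61.2
```

```bash
python3 st.py; python3 look.py w3.png
```

```text
{'time': 4.3, 'tcp_pos': [472.923, 138.108, 117.761], 'joint_pos': [0.19, 0.407, 1.898, 0.0, 0.837, 0.034], 'effort': [-0.061, -47.99, -23.378, -0.017, -0.133, -0.12], 'force': [-0.441, -0.292, -0.642], 'torque': [-0.032, 0.069, 0.018], 'grip_width': 42.913, 'grip_force': 61.224}
yaw cw deg -8.911611308747228
{'time': np.float64(4.3), 'tcp_pos': array([472.923, 138.108, 117.761]), 'tool_rot': array([ 0.65,  0.76,  0.  , -0.  ]), 'joint_pos': array([0.19 , 0.407, 1.898, 0.   , 0.837, 0.034]), 'force': array([-0.441, -0.292, -0.642]), 'torque': array([-0.032,  0.069,  0.018]), 'grip_width': np.float64(42.913), 'grip_force': np.float64(61.224)}
[209, 226, 111, 130, 9868] [263.6, 287.6] [(134, [[475.3, 134.5, 134.0]]), (148, [[474.0, 143.1, 148.0]]), (157, [[473.1, 148.6, 157.0]])] minEnc ((266.14361572265625, 292.32733154296875), 67.05970001220703) [[475.2 141.2 148. ]]
```

View pics/w3.png

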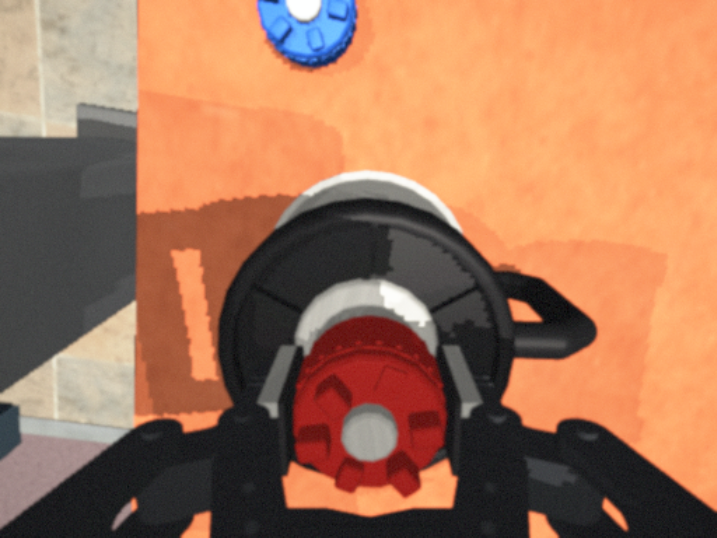

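No slip: the teeth sit at the same pixels relative to the gripper. Clockwise met a stop, anticlockwise is free past 0.15 rad, so the thread is right-handed. I'll unscrew anticlockwise.

carry_out([
  [[0,0,0],-7,3.5],
  [[0,0,0],-14,3.5],
  [[0,0,0],-21,3.5],
  [[0,0,0],-28,3.5],
  [[0,0,0],-35,3.5],
  [[0,0,0],-42,3.5],
  [[0,0,0],-49,3.5],
  [[0,0,0],-56,3.5],
])

```text
time: 5.15
tcp_pos: [471.4, 137.9, 117.3]
tool_rot: [0.215, 0.977, -0.001, -0.002]
force: [-7.5, -1.2, 2.9]
grip_width: 42.8
grip_force: 61.6
```

```bash
python3 st.py
```

```text
{'time': 5.15, 'tcp_pos': [471.418, 137.912, 117.325], 'joint_pos': [0.19, 0.407, 1.9, 0.0, 0.839, -0.949], 'effort': [-0.586, -47.282, -26.579, -0.16, -1.96, 1.911], 'force': [-7.517, -1.238, 2.941], 'torque': [-0.199, 1.251, -0.116], 'grip_width': 42.817, 'grip_force': 61.649}
yaw cw deg -65.21458196356092
```

carry_out([
  [[0.14,-0.06,0],0,3.5],
  [[0.14,-0.06,0],-8,3.5],
  [[0.14,-0.06,0],-16,3.5],
  [[0.14,-0.06,0],-24.5,3.5],
  [[0.14,-0.06,0],-33,3.5],
  [[0.14,-0.06,0],-41.5,3.5],
  [[0.14,-0.06,0],-50,3.5],
  [[0.14,-0.06,0],-58,3.5],
])

```text
time: 5.95
tcp_pos: [469.9, 137.0, 117.3]
tool_rot: [-0.285, 0.958, -0.0, -0.002]
force: [-8.1, -10.4, 4.8]
grip_width: 43.5
grip_force: 62.0
```

```bash
python3 st.py; python3 look.py w4.png
```

```text
{'time': 5.95, 'tcp_pos': [469.896, 136.972, 117.338], 'joint_pos': [0.189, 0.404, 1.904, -0.002, 0.838, -1.959], 'effort': [4.067, -46.496, -27.399, 1.574, -2.517, 2.013], 'force': [-8.093, -10.42, 4.769], 'torque': [-1.699, 1.253, -0.202], 'grip_width': 43.533, 'grip_force': 61.958}
yaw cw deg -123.15498338398324
{'time': np.float64(5.95), 'tcp_pos': array([469.896, 136.972, 117.338]), 'tool_rot': array([-0.285,  0.958, -0.   , -0.002]), 'joint_pos': array([ 0.189,  0.404,  1.904, -0.002,  0.838, -1.959]), 'force': array([ -8.093, -10.42 ,   4.769]), 'torque': array([-1.699,  1.253, -0.202]), 'grip_width': np.float64(43.533), 'grip_force': np.float64(61.958)}
[209, 226, 111, 130, 9795] [263.7, 287.2] [(134, [[474.4, 138.5, 134.0]]), (148, [[467.2, 133.8, 148.0]]), (157, [[462.6, 130.8, 157.0]])] minEnc ((267.47119140625, 291.5864562988281), 66.65375518798828) [[468.  136.1 148. ]]
```

View pics/w4.png

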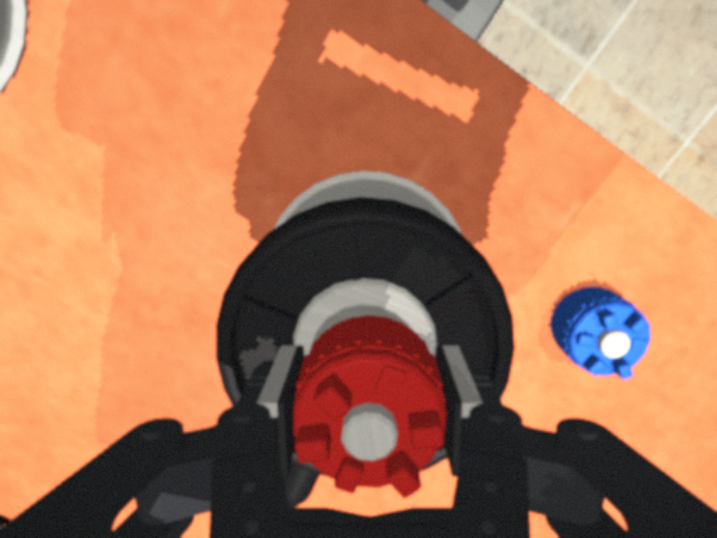

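Coupler still seated in the fingers identically (hub at 264,310 native), jar rotated about 123° in view. I'll relieve the side load and try a gentle pull.

carry_out([
  [[0.2,-0.05,0],0,3.5],
  [[0.2,-0.05,0],0,3.5],
  [[0.2,-0.05,-0.2],0,3.5],
  [[0.2,-0.05,-0.4],0,3.5],
  [[0.2,-0.05,-0.6],0,3.5],
  [[0.2,-0.05,-0.8],0,3.5],
  [[0.2,-0.05,-1.0],0,3.5],
  [[0.2,-0.05,-1.0],0,3.5],
])

```text
time: 6.8
tcp_pos: [470.2, 136.6, 128.1]
tool_rot: [-0.284, 0.959, -0.0, 0.0]
force: [-0.6, -0.8, 0.0]
grip_width: 43.2
grip_force: 61.4
```

```bash
python3 st.py
```

```text
{'time': 6.8, 'tcp_pos': [470.194, 136.603, 128.105], 'joint_pos': [0.188, 0.385, 1.899, -0.0, 0.857, -1.959], 'effort': [0.44, -46.997, -23.654, 0.186, -0.044, -0.001], 'force': [-0.603, -0.812, 0.006], 'torque': [-0.209, -0.006, -0.014], 'grip_width': 43.204, 'grip_force': 61.357}
yaw cw deg -122.99436205110052
```

carry_out([
  [[0,0,-0.7],0,3.5],
  [[0,0,-1.7],0,3.5],
  [[0,0,-2.9],0,3.5],
  [[0,0,-4.1],0,3.5],
  [[0,0,-5.3],0,3.5],
  [[0,0,-6.3],0,3.5],
  [[0,0,-6.9],0,3.5],
  [[0,0,-7],0,3.5],
])

```text
time: 7.6
tcp_pos: [470.3, 136.6, 198.6]
tool_rot: [-0.284, 0.959, -0.0, 0.001]
force: [-0.3, -0.0, -1.0]
grip_width: 43.4
grip_force: 61.3
```

carry_out([
  [[0,0,0],0,3.5],
  [[0,0,0],0,3.5],
  [[0,0,0],0,3.5],
  [[0,0,0],0,3.5],
  [[0,0,0],0,3.5],
  [[0,0,0],0,3.5],
  [[0,0,0],0,3.5],
  [[0,0,0],0,3.5],
])

```text
time: 8.4
tcp_pos: [470.1, 136.5, 197.8]
tool_rot: [-0.284, 0.959, 0.0, -0.0]
force: [-0.5, 1.1, -1.2]
grip_width: 43.2
grip_force: 61.3
```

```bash
python3 st.py; python3 - <<'E'
from h import *
a=get_image("side")["color"][150:310,150:350]; b=get_image("wrist")["color"]
a=cv2.resize(a,(400,320)); b=cv2.resize(b,(400,300)); cv2.imwrite("pics/fin.png",np.hstack([a,np.vstack([b,np.zeros((20,400,3),np.uint8)])])[...,::-1])
E
```

```text
{'time': 8.4, 'tcp_pos': [470.07, 136.546, 197.782], 'joint_pos': [0.188, 0.282, 1.84, 0.0, 1.019, -1.959], 'effort': [-0.001, -44.639, -27.182, 0.0, -0.001, -0.0], 'force': [-0.541, 1.053, -1.156], 'torque': [0.013, 0.043, 0.018], 'grip_width': 43.158, 'grip_force': 61.275}
yaw cw deg -122.99429440471609
```

View pics/fin.png

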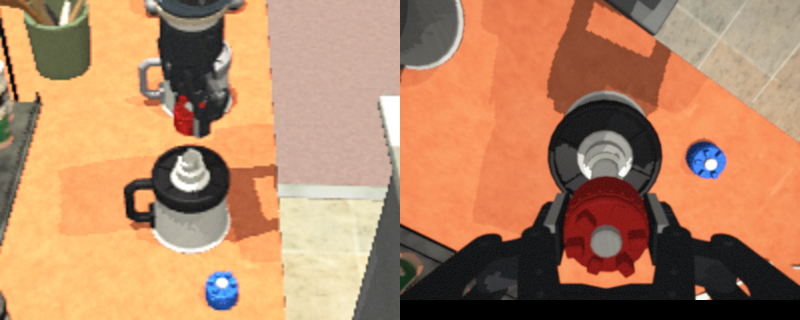

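The side crop shows the bare threaded shaft at (190,165), with the red coupler held upright in the fingers above it at (190,115). The wrist view shows it unmoved in the grip.

```bash
python3 -c "
from bench import sign_off; print(sign_off())"
```

```text
the job is handed in; nothing more can be done
None
```

The red coupler is off and the job is handed in: the thread is right-handed, it unscrewed anticlockwise by about 2.15 rad, and the gripper is holding it upright and still about 8 cm above its seat; nothing else was touched.

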